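Wedge a rotary handpiece tight in its bench clamp

ROBOT

A 7-joint arm with a two-finger parallel gripper is mounted at the origin on a cart in front of the work surface, level with it; the furniture and walls round the work are solid. World frame = base frame: x ahead of the robot, y to its left, z up, the work surface at z = 0. Lengths are in m, angles in degrees, forces in N, time in s.
With the tool pointing down it reaches from about 0.35 to 0.775 m from the base axis. Payload 3.1 kg.
Tool frame: the origin (TCP) lies on the centre line of the jaws, within the pads' length; the fingertips stand 17 mm ahead of it and the grasp point (between the pads) lies 2 mm behind it (robot.tip_reach is the distance from the TCP to the fingertips, in m); z points along the fingers, y is the line along which they close (so a half turn about z gives the same grasp; the last joint's range is limited). The gripper opens to 85 mm and grips with 20 to 120 N. Pads are 22 mm wide; open, the fingers measure 114 mm over their backs; the gripper's body (76 mm by 85 mm) begins 54 mm behind the grasp point. The pads swing forward as they close: fully open they stand 13 mm farther back than shut.
Start: joints at [72.611, 17.813, 0.802, 86.603, -0.252, 75.585, -1.558], TCP at [0.142, -0.531, 0.248] pointing down, gripper open.
Joint ranges: [-154.91, 154.91], [-16.99, 109.72], [-72.82, 74.43], [7.12, 147.25], [-82.49, 262.49], [11.32, 116.49], [-174.64, 174.64]. Speed limits (degrees/s): [159.86, 159.86, 180, 180, 180, 180, 180].

INTERFACE

Orientations are given as [roll, pitch, yaw] about the fixed x, y, z axes, in that order (R = Rz(yaw) Ry(pitch) Rx(roll)).
In Python, from station import robot, fingers, vision, workorder, recognise gives the robot as it stands. Calls block until the motion is done:
- robot.move_to(position, orientation): joint-space move of the TCP to a pose.
- robot.line_to(position, orientation=None, velocity=0.15, f_stop=None): straight line of the TCP; orientation=None keeps the orientation; velocity is the mean speed in m/s. With f_stop (N) it stops when the force on the tool has changed by that much, and returns True; else False.
- robot.move_j(angles): joint-space move.
- fingers.gripper_to(opening, force=None): opening from 0.0 (shut) to 1.0 (fully open); force is the grip in N (None keeps the last); returns when the fingers have stopped.
- robot.pause(seconds).
- robot.inverse_kinematics(position, orientation): joint angles nearest the present ones, or None.
- vision.grab_frame(name): name is "scene" or "top" or "wrist"; returns the picture (480x640x3 uint8, red, green, blue); there is no depth.
- vision.calibration(name): a dict with "mtx" (3x3 intrinsics, pixels), "extrinsics" (4x4, takes a point from world to camera coordinates); the wrist camera has in their place "T_tool_cam" (4x4, takes a point from camera to tool coordinates, whose origin is the TCP and whose axes are the flange's). Camera axes: x right, y up, looking along -z (the intrinsics and any distortion apply to the point x, -y, -z); pixel columns grow to the right and rows downward; lengths in m; the calibration is good to about 2 mm. A picture is of the moment at which its call begins: read the wrist's pose just before it. calibration takes no time and is no camera call.
A pose or a line that the arm cannot do raises robot.PlanningError and nothing moves.
- workorder.close_job(): hands the job in; it is judged then, once.
Trained networks look in the newest picture that a camera, given by its name, has taken for a name from the list of things; names that differ only in an ending like _2 or _b are one class to them, and where a whole thing is asked for, a point or a joint stands for the part that bears it (a point fixed in the world has none). Each returns a list of dicts, best first, with "p" (0 to 1); they miss things now and then, are a little off and sometimes report something else, mostly with a low value. They report only what shows in the picture. A call takes as long as a camera call. They do not tell look-alikes from the thing itself.
- recognise(label, camera): "rect" ([centre column, centre row, width, height] in pixels, round what is visible of it).
Readings, each from a call of its own:
- robot.current_time_s(): time.
- robot.current_joint_positions(): joint angles.
- robot.current_dq(): joint speeds.
- robot.current_joint_torque(): joint torques, N m.
- robot.current_tool_pos(): TCP position.
- robot.current_eef_rot(): TCP orientation.
- robot.current_contact_force(): force on the tool from outside, world axes, zero at the start.
- robot.current_torque(): the same for the moment, N m.
- robot.current_finger_gap(): opening from 0.0 (shut) to 1.0 (fully open).
- robot.current_gripper_force(): force on a finger pad.
Only numpy, scipy, OpenCV 4.12 (cv2) and the standard library are available. Lean on these libraries where they do the work, as an engineer would, in place of code of your own. Each camera call takes 0.05 s, during which the arm holds its last target. There are 200 camera calls.

TASK

A rotary file handpiece lies loose in the wooden wedge clamp and must be held firmly so that its bit can be changed. Set the dark wedge in the clamp's slot, thin end first and straight side against the near rail, then let go of it and tap its butt with the small mallet, in two or more separate light taps, until it stops moving forward and the sliding jaw grips the handpiece. Drive it home with the mallet only, not with the fingers; then stand the mallet back on its head on the table clear of the clamp, and leave the other things on the table where they are.

Things in the scene. Friction and masses are not known exactly. Their poses are not given: they have to be found in the camera images.
- clamp: Light beech clamp fixed to the table; base 118 (x) x 150 (y) x 10 mm. Origin: underside, centre. +x away from the robot, +y to the left along slot and handpiece. From near to far, clamp frame, mm: near rail (x -59 to -38, y -45 to 72), open-topped wedge slot with the base as floor, sliding jaw, handpiece channel, far fence (x 36 to 57, y -45 to 62). Rail, jaw, fence rise to 34 mm above the table.
- slot_mouth (a point): Point on the slot's floor (10 mm above the table) at its mouth, the right-hand end: clamp frame (-28, -45, 10) mm. The wedge is driven from here towards clamp +y. With the jaw at rest the slot is 19 mm wide at the mouth and narrows by 0.15 mm per mm towards +y, all on the jaw's side; the rail's side (clamp x -38) is straight. The bare base runs on 30 mm to the right of the mouth.
- jaw (a joint): Travel of the sliding jaw (darker wood, cork-lined, clamp y -45 to 62 mm) towards handpiece and fence, in m: 0 at rest (open), about 0.003 when the handpiece is gripped between jaw and fence; moves by 0.15 of the wedge's travel. A spring (4.4 to 5 N) pushes it back to 0; a wedge in the slot stays where it is left, by friction.
- wedge: Dark wooden wedge lying flat, 108 mm long, 24 mm high, 45 g. Origin: underside, centre of its head, a parallel block 20 (x) x 28 (y) mm to be gripped across x. The thin end points to +y and ends at y = 94 mm. The straight side is x = -10 mm all along and goes against the near rail; the other side tapers from x = 10 at y = 14 to x = -2 mm at y = 94 mm (0.15 mm per mm).
- wedge_butt (a point): Centre of the wedge's butt, the 20 x 24 mm end of its head that is struck: wedge frame (0, -14, 12) mm. On the slot's floor with the straight side on the rail (wedge origin at clamp x -28, z 10 mm) the wedge first meets the jaw with its origin at about clamp y -66 mm and is home at about y -46 mm; driving it that far takes some 5 to 10 N, then it resists firmly.
- wedge_tip (a point): Middle of the wedge's thin end, 8 mm wide: wedge frame (-6, 94, 12) mm.
- mallet: Small wooden mallet standing on its head, handle straight up. Origin: centre of the head's underside. Head 66 (x) x 36 (y) x 40 (z) mm, either end face (at x = +33 or -33 mm) may strike. Handle 22 (x) x 16 (y) mm, from the head up to 112 mm above the origin; grip it across y. About 160 g.
- handpiece: White rotary file handpiece, 24 mm thick, 189 mm long along its y, lying loose in the clamp's channel on the base, with about 3 mm of play, its bit end (own -y) pointing left along clamp +y; not to be handled. Origin: underside of its middle.
- bit_block: Black block with coloured file bits, 26 x 62 x 43 mm; bystander. Origin: underside, centre.
- steel_dish: Shallow steel dish, 102 mm across, 18 mm high; bystander. Origin: underside, centre.
- scissors: Small scissors with black bows lying flat, 70 x 136 x 8 mm; bystander. Origin: underside, centre.
- tape_roll: Roll of paper tape lying flat, 60 mm across, 19 mm high; bystander. Origin: underside, centre.
Things that resemble listed ones, but are neither listed nor needed, are in the scene too. What is shaped like the wedge but blue is not meant.

How it is judged:
By the outcome, as a careful person would: the job done as asked, in the order asked, and still so for the second after the job is handed in, with the robot touching nothing.
It also fails if it takes over 64 s, if anything falls off the work surface, if the arm or the gripper's body presses on something with over 40 N, if the wrist force passes 120 N, or if a joint passes its speed limit or range.

## Working session

There is one attempt and no reset: what is moved stays moved. The work goes in short steps, each a Python script; the robot and the scene stay as the last script left them, time stands still between calls to the robot, and variables do not carry over. Pictures are saved under pics/ and viewed, at most 14 in all, crops included, and the job is handed in when it is done.

```bash
ls; mkdir -p pics
cat > h.py <<'E'
import numpy as np, cv2
from station import robot, fingers, vision, workorder, recognise
def grab(cam,name=None):
    f=vision.grab_frame(cam)
    if name: cv2.imwrite(f'pics/{name}.png',f[:,:,::-1])
    return f
def cam(camn):
    c=vision.calibration(camn); K=np.array(c['mtx'])
    if 'extrinsics' in c: return K,np.array(c['extrinsics']),c
    from scipy.spatial.transform import Rotation as R
    T=np.eye(4);T[:3,:3]=R.from_euler('xyz',robot.current_eef_rot(),degrees=True).as_matrix();T[:3,3]=robot.current_tool_pos()
    return K,np.linalg.inv(T@np.array(c['T_tool_cam'])),c
def world(uv,z,C):
    K,E,c=C; uv=np.atleast_2d(np.array(uv,float))
    d=c.get('distortion',c.get('dist'))
    n=cv2.undistortPoints(uv.reshape(-1,1,2),K,None if d is None else np.array(d,float)).reshape(-1,2)
    ray=np.c_[n[:,0],-n[:,1],-np.ones(len(n))]@E[:3,:3]
    o=-E[:3,:3].T@E[:3,3]
    z=np.broadcast_to(z,len(n))
    return o+ray*((z-o[2])/ray[:,2])[:,None]
def proj(P,C):
    K,E,c=C; P=np.atleast_2d(P); q=P@E[:3,:3].T+E[:3,3]; q=np.c_[q[:,0],-q[:,1],-q[:,2]]
    d=c.get('distortion',c.get('dist'))
    return cv2.projectPoints(q.reshape(-1,1,3),np.zeros(3),np.zeros(3),K,None if d is None else np.array(d,float))[0].reshape(-1,2)
E
python3 - <<'E'
from h import *
grab('top','top1');grab('scene','scene1')
for n in('top','scene','wrist'):print(n,vision.calibration(n))
for l in ['clamp','wedge','mallet','jaw','handpiece']:
    print(l,[(np.round(r['rect']),round(r['p'],2)) for r in recognise(l,'top')])
print(robot.current_time_s(),robot.current_eef_rot())
E
```

```text
pics
top {'mtx': array([[486.46168412,   0.        , 319.84205147],
       [  0.        , 486.46168412, 241.30240236],
       [  0.        ,   0.        ,   1.        ]]), 'extrinsics': array([[-0.05967844, -0.99819742, -0.00635507, -0.01123692],
       [ 0.97677517, -0.05970779,  0.20577961, -0.57156002],
       [-0.20578812,  0.00607313,  0.97857773, -1.04773423],
       [ 0.        ,  0.        ,  0.        ,  1.        ]])}
scene {'mtx': array([[454.35615514,   0.        , 321.71953004],
       [  0.        , 454.35615514, 238.45703725],
       [  0.        ,   0.        ,   1.        ]]), 'extrinsics': array([[-0.68922229, -0.72439595,  0.01493775,  0.33127571],
       [ 0.37225387, -0.33634071,  0.8650445 , -0.25625228],
       [-0.62161056,  0.60176859,  0.50147271, -0.53734858],
       [ 0.        ,  0.        ,  0.        ,  1.        ]])}
wrist {'mtx': array([[396.19145136,   0.        , 316.39353937],
       [  0.        , 396.19145136, 236.26687991],
       [  0.        ,   0.        ,   1.        ]]), 'T_tool_cam': array([[-4.18833511e-04,  9.47683392e-01,  3.19211548e-01,
         8.32021223e-02],
       [ 9.99999643e-01,  1.62796948e-04,  8.28771386e-04,
        -1.08748118e-03],
       [ 7.33446213e-04,  3.19211781e-01, -9.47683123e-01,
        -1.26099804e-01],
       [ 0.00000000e+00,  0.00000000e+00,  0.00000000e+00,
         1.00000000e+00]])}
clamp [(array([322., 271.,  73.,  57.]), 0.86)]
wedge [(array([239., 291.,  15.,  49.]), 0.9), (array([185., 258.,  23.,  44.]), 0.56)]
mallet []
jaw [(array([316., 268.,  41.,  20.]), 0.81)]
handpiece [(array([318., 256.,  69.,  11.]), 0.71), (array([184., 259.,  22.,  45.]), 0.51)]
0.35 [-1.79967546e+02  3.21360391e-03  1.50048795e+01]
```

View pics/top1.png

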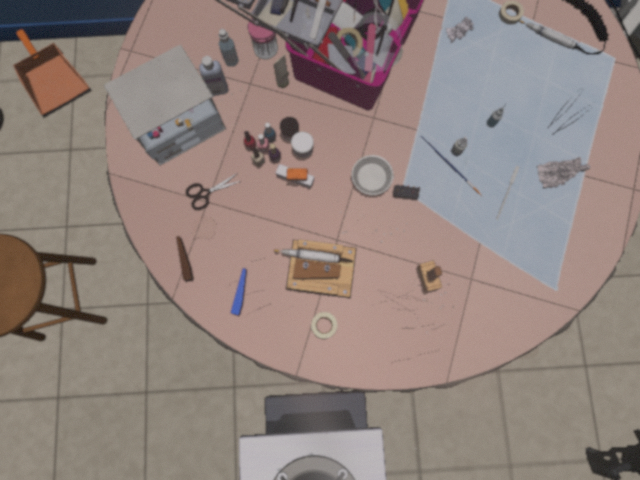

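View pics/scene1.png

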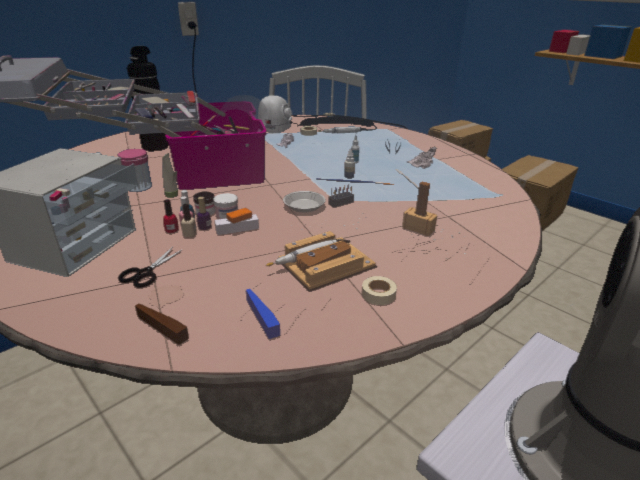

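Run:
```python
from h import *
C=cam('top')
mal=world([430,277],0.03,C)[0];cl=world([321,268],0.02,C)[0];we=world([185,259],0.012,C)[0]
print(mal,cl,we)
for n,p,h in(('mallet',mal,.24),('clamp',cl,.18),('wedge',we,.18)):
    robot.move_to([p[0]+.02,p[1],h],[180,0,0])
    Cw=cam('wrist');f=grab('wrist','w_'+n)
    np.savez(n+'.npz',E=Cw[1])
    print(n,robot.current_tool_pos(),robot.current_time_s())
    for l in [n]+(['jaw'] if n=='clamp' else []): print(l,[(np.round(r['rect']),round(r['p'],2)) for r in recognise(l,'wrist')])
a=[cv2.imread(f'pics/w_{n}.png') for n in('mallet','clamp','wedge')]
```

```text
[ 0.47686579 -0.2936501   0.03      ] [ 0.51446298 -0.04484725  0.02      ] [0.55660656 0.27441809 0.012     ]
mallet [ 0.49571463 -0.29557766  0.23997575] 1.975
mallet [(array([316., 220.,  52.,  96.]), 0.96), (array([ 45., 186.,  90.,  54.]), 0.62), (array([ 66., 309.,  74.,  61.]), 0.4)]
clamp [ 0.53488354 -0.0479822   0.180384  ] 3.0833
clamp [(array([318., 234., 221., 181.]), 0.64)]
jaw [(array([304., 248., 151.,  72.]), 0.85)]
wedge [0.57791698 0.27114201 0.17993969] 4.4583
wedge [(array([314., 241.,  51., 133.]), 0.86), (array([460., 333.,  64., 120.]), 0.74), (array([613., 246.,  48.,  17.]), 0.7)]
```

View pics/w_mallet.png

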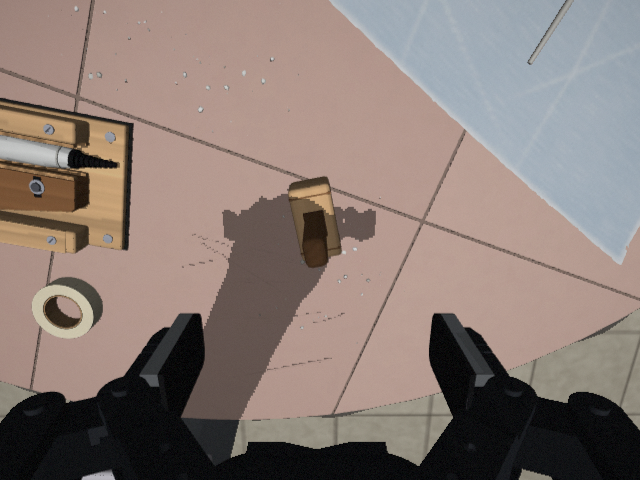

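View pics/w_clamp.png

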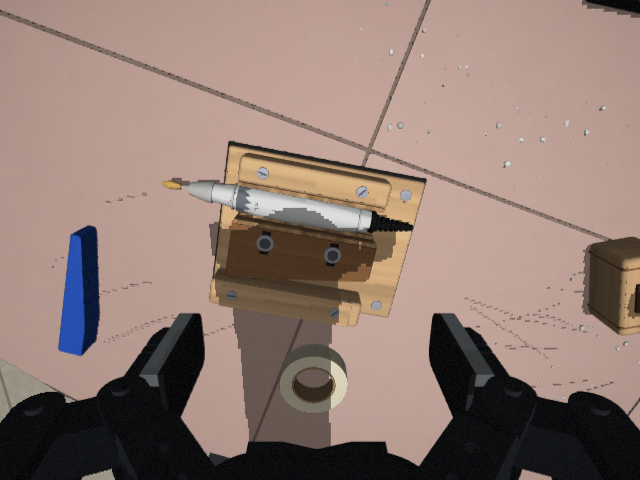

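View pics/w_wedge.png

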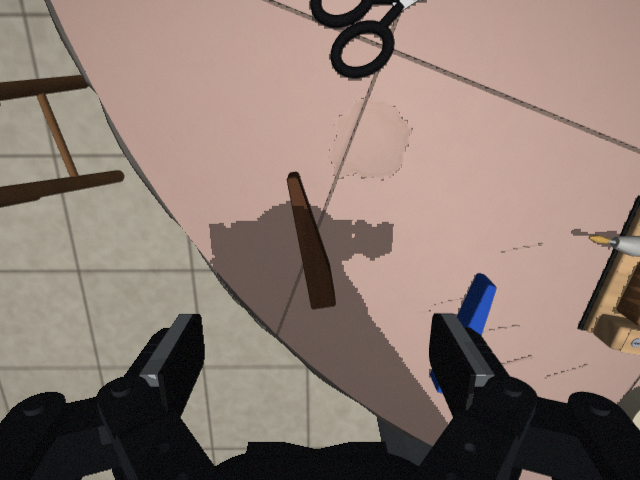

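```bash
cat > fit.py <<'E'
from h import *
from scipy.optimize import minimize
K,_,c=cam('wrist')
def box(x0,x1,y0,y1,z0,z1): return np.array([[x,y,z] for x in(x0,x1) for y in(y0,y1) for z in(z0,z1)])/1000.
def prism(xy,z): return np.array([[x,y,h] for x,y in xy for h in(0,z)])/1000.
M=dict(clamp=[box(-59,59,-75,75,0,10),box(-59,-38,-45,72,0,34),box(-20,10,-45,62,10,34),box(36,57,-45,62,0,34)],
 wedge=[prism([(-10,-14),(10,-14),(10,14),(-2,94),(-10,94)],24)],
 mallet=[box(-33,33,-18,18,0,40),box(-11,11,-8,8,40,112)])
def hulls(n,p,E,s,z0=0):
    cs,sn=np.cos(p[2]),np.sin(p[2]);R=np.array([[cs,-sn,0],[sn,cs,0],[0,0,1]])
    return [cv2.convexHull((proj(b@R.T+[p[0],p[1],z0],(K,E,c))*s).astype(np.float32)) for b in M[n]]
def render(n,p,E,z0=0):
    m=np.zeros((960,1280),np.uint8)
    for h in hulls(n,p,E,2,z0): cv2.fillConvexPoly(m,np.round(h*16).astype(np.int32),1,shift=4)
    return m>0
def mask(n,im,E,p0,r):
    f=im.astype(float)+1; b,g,rr=f[...,0],f[...,1],f[...,2]
    m=((b/rr<0.62)&(rr>15)).astype(np.uint8)
    if n=='wedge': m=((b/rr<0.62)&(rr>15)&(rr<130)).astype(np.uint8)
    roi=np.zeros_like(m);q=proj([*p0[:2],.02],(K,E,c))[0];cv2.circle(roi,tuple(int(v) for v in q),r,1,-1)
    m=cv2.morphologyEx(m*roi,cv2.MORPH_CLOSE,np.ones((5,5)))
    k,l,st,_=cv2.connectedComponentsWithStats(m)
    if n!='clamp': m=(l==1+np.argmax(st[1:,4])).astype(np.uint8)
    return cv2.resize(m*255,(1280,960),interpolation=cv2.INTER_LINEAR)>127
def fit(n,im,E,p0,r,z0=0):
    mk=mask(n,im,E,p0,r)
    def cost(v):
        a=render(n,v*[.01,.01,.1],E,z0); return -(a&mk).sum()/(a|mk).sum()
    best=None
    x=np.array(p0)/[.01,.01,.1]
    for k in(1,.5,.25,.12):
        s=np.vstack([x]+[x+d*k for d in np.eye(3)]); r_=minimize(cost,x,method='Nelder-Mead',options=dict(initial_simplex=s,xatol=.005,fatol=1e-5)); x=r_.x
    return x*[.01,.01,.1],-r_.fun,mk
E
python3 - <<'E'
from fit import *
print('tip',robot.tip_reach)
out=[]
P={}
for n,p0,r in(('mallet',[.477,-.294,.14],75),('clamp',[.514,-.045,-.17],150),('wedge',[.54,.27,-1.45],110)):
    im=cv2.imread(f'pics/w_{n}.png');E=np.load(n+'.npz')['E']
    p,s,mk=fit(n,im,E,p0,r); P[n]=p
    print(n,np.round(p[:2],4),np.degrees(p[2]),s)
    for h in hulls(n,p,E,1): cv2.polylines(im,[np.round(h*16).astype(np.int32)],True,(0,255,0),1,cv2.LINE_AA,shift=4)
    q=proj([*p0[:2],.02],(K,E,c))[0].astype(int); out.append(cv2.resize(im[q[1]-115:q[1]+115,q[0]-130:q[0]+130],None,fx=1.5,fy=1.5))
    out[-1]=out[-1][:, :]
np.savez('P.npz',**P)
o=np.vstack([np.hstack(out[:2]),np.hstack([out[2],out[2]*0])]);o=cv2.resize(o,(780,590));cv2.imwrite('pics/fit1.png',o)
j=robot.current_joint_positions();print(np.round(j,1))
cl=P['clamp']
for yaw in(80,-100): print(yaw,robot.inverse_kinematics([cl[0],cl[1],.1],[180,0,yaw]))
E
```

```text
tip 0.017
mallet [ 0.4805 -0.2931] 10.26772577264511 0.9005674142123751
clamp [ 0.5157 -0.0442] -11.103490912967597 0.7705084998385321
wedge [0.5179 0.2697] -81.18385906733245 0.9003898480388257
[ -12.    32.6  -23.6   76.7   13.1   73.3 -126.3]
80 [ 31.66546853  26.60386536 -37.70305906 102.32764222  18.94519881
  57.51775617 -23.42899503]
-100 [ -21.99048095   24.0912095    32.48391981  104.38456747  -15.34765225
   55.92197975 -173.08161788]
```

View pics/fit1.png

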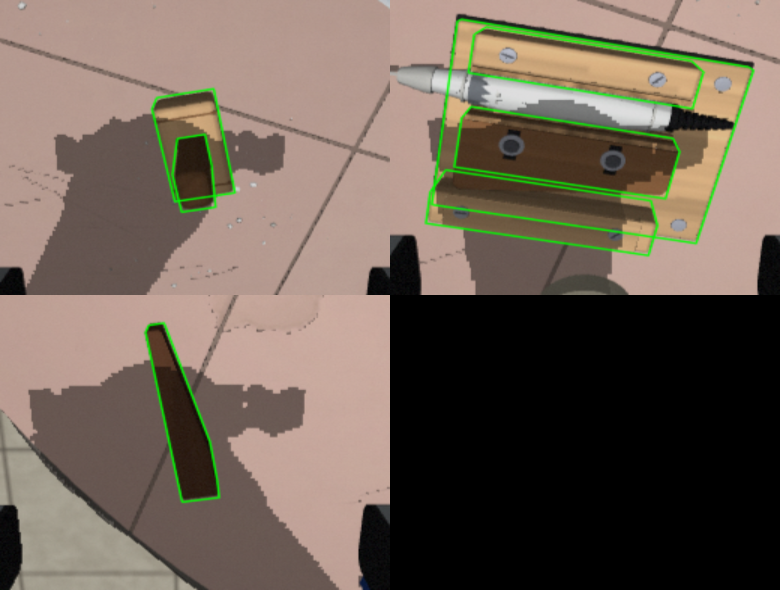

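```bash
cat >> h.py <<'E'
P=None
def cw(x,y,z):
    "clamp mm -> world m"
    global P
    if P is None: P=np.load('P.npz')
    p=P['clamp'];c,s=np.cos(p[2]),np.sin(p[2])
    return [p[0]+(c*x-s*y)/1000,p[1]+(s*x+c*y)/1000,z]
def wc(w):
    cw(0,0,0);p=P['clamp'];c,s=np.cos(p[2]),np.sin(p[2]);d=(np.array(w[:2])-p[:2])*1000
    return np.round([c*d[0]+s*d[1],-s*d[0]+c*d[1],w[2]*1000],1)
E
python3 - <<'E'
from h import *
P=np.load('P.npz');w=P['wedge'];a=np.degrees(w[2])+90;o=[180,0,a];cy=np.degrees(P['clamp'][2])+90
fingers.gripper_to(.6,40)
robot.move_to([w[0],w[1],.09],o)
print(robot.line_to([w[0],w[1],.022],velocity=.1,f_stop=8),robot.current_tool_pos())
fingers.gripper_to(0,40); print('gap',robot.current_finger_gap(),robot.current_gripper_force())
robot.line_to([w[0],w[1],.12],velocity=.15)
robot.move_to(cw(-25,-112,.09),[180,0,cy])
print(robot.current_joint_positions(),robot.current_time_s(),robot.current_finger_gap(),robot.current_contact_force())
Cw=cam('wrist');grab('wrist','held');np.savez('held.npz',E=Cw[1])
E
```

```text
False [0.51858945 0.2701697  0.02267391]
gap 0.2217651260189294 39.84902322292328
[ 43.57545424  24.1932416  -35.58195857 106.73263442  16.99181138
  54.41045089 -10.6771433 ] 9.1583 0.2253251981556029 [-0.62205966  0.67613544 -0.7501685 ]
```

View pics/held.png

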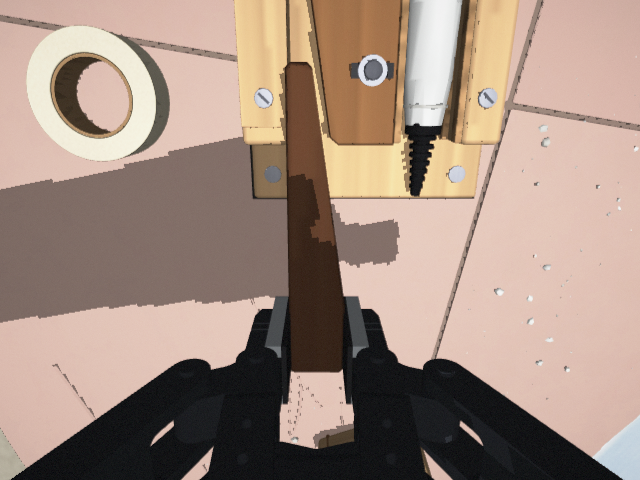

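Run:
```python
from fit import *
E=np.load('held.npz')['E']
t=robot.current_tool_pos();print(wc(t))
C=(K,E,c); zt=t[2]-.0227+.024
print('wedge corners clamp', [wc(world(q,zt,C)[0]) for q in((290,371),(343,371),(287,64),(309,64))])
print('rail end/jaw/base', [wc(world(q,.034,C)[0]) for q in((243,143),(285,143),(335,143),(395,143),(452,143))],[wc(world(q,.010,C)[0]) for q in((254,198),(473,198))])
```

```text
[ -24.7 -110.8   90. ]
wedge corners clamp [array([ -34.5, -122.5,   91.3]), array([ -14.6, -122.5,   91.3]), array([-33.2, -16.5,  91.3]), array([-26.8, -16.5,  91.3])]
rail end/jaw/base [array([-57.6, -44.3,  34. ]), array([-38.7, -44.3,  34. ]), array([-16.3, -44.2,  34. ]), array([ 10.7, -44.2,  34. ]), array([ 36.3, -44.2,  34. ])] [array([-57.7, -75.1,  10. ]), array([ 58.7, -75. ,  10. ])]
```

Run:
```python
from h import *
P=np.load('P.npz');cy=np.degrees(P['clamp'][2])+90.5
o=[180,0,cy]
robot.line_to(cw(-24.8,-112,.045),o,velocity=.12)
print('down',robot.line_to(cw(-24.8,-112,.030),o,velocity=.03,f_stop=4),wc(robot.current_tool_pos()),robot.current_contact_force())
t=robot.current_tool_pos();z=t[2]+.0007
print('rail',robot.line_to(cw(-31,-112,z),o,velocity=.03,f_stop=3),wc(robot.current_tool_pos()),robot.current_contact_force())
x=wc(robot.current_tool_pos())[0]+.3
robot.line_to(cw(x,-112,z),o,velocity=.03)
print('fwd',robot.line_to(cw(x,-72.5,z),o,velocity=.06,f_stop=4),wc(robot.current_tool_pos()),robot.current_contact_force(),robot.current_time_s())
Cw=cam('wrist');grab('wrist','ins');np.savez('ins.npz',E=Cw[1])
```

```text
down True [ -24.2 -112.4   32.1] [-0.19166524 -0.24804441  3.58824261]
rail True [ -26.8 -112.2   32.5] [ 0.801429   -0.30938885 -0.44260661]
fwd False [-26.5 -72.2  32.9] [ 0.71732509  0.33962552 -0.03620621] 11.4583
```

View pics/ins.png

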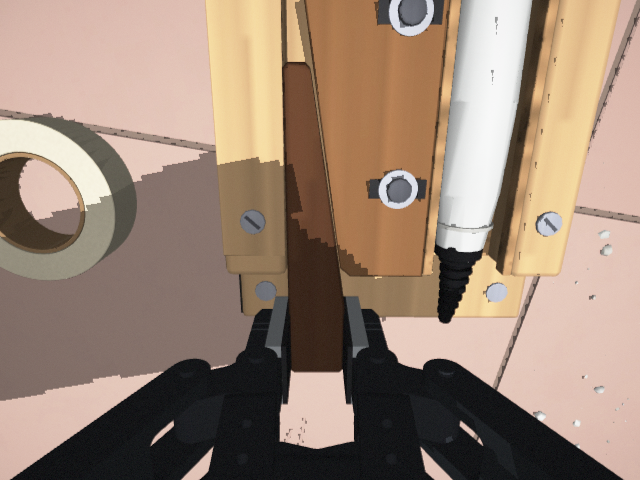

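Run:
```python
from h import *
P=np.load('P.npz');m=P['mallet'];cy=np.degrees(P['clamp'][2])+90
fingers.gripper_to(.38,40)
t=robot.current_tool_pos();robot.line_to([t[0],t[1],.13],velocity=.12)
Cw=cam('wrist');grab('wrist','released');np.savez('rel.npz',E=Cw[1])
fingers.gripper_to(.6,40)
mo=[180,0,np.degrees(m[2])]
robot.move_to([m[0],m[1],.2],mo)
print(robot.line_to([m[0],m[1],.066],velocity=.12,f_stop=8),robot.current_tool_pos())
fingers.gripper_to(0,100);print('gap',robot.current_finger_gap(),robot.current_gripper_force())
g=robot.current_tool_pos();np.savez('grip.npz',g=g,mo=mo)
robot.line_to([g[0],g[1],.16],velocity=.15)
robot.move_to(cw(-27.5,-160,.15),[180,0,cy])
robot.line_to(cw(-27.5,-150,.079),velocity=.12)
print(wc(robot.current_tool_pos()),robot.current_time_s(),robot.current_contact_force())
Cw=cam('wrist');grab('wrist','strike0');np.savez('st.npz',E=Cw[1])
grab('scene','scene2')
a=cv2.imread('pics/strike0.png');b=cv2.imread('pics/scene2.png')[210:310,250:450]
cv2.imwrite('pics/combo.png',np.hstack([cv2.resize(a,(480,360)),cv2.resize(b,(320,160)).copy() if 0 else np.vstack([cv2.resize(b,(320,160)),cv2.resize(cv2.imread('pics/released.png')[:,:],(320,200))])]))
```

```text
False [ 0.48120327 -0.29337127  0.06684536]
gap 0.17786668627412633 97.5723659992218
[ -26.8 -150.3   79.5] 18.0583 [ 0.12766074 -0.32807856 -0.74384354]
```

View pics/combo.png

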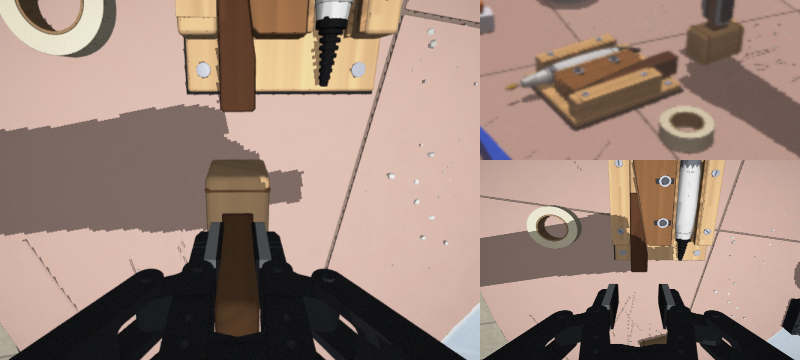

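```bash
cat > tap.py <<'E'
from h import *
cy=np.degrees(np.load('P.npz')['clamp'][2])+90;o=[180,0,cy]
def tap(back,to,f,v=.06):
    robot.line_to(cw(-27.5,back,.079),o,velocity=.1)
    s=robot.line_to(cw(-27.5,to,.079),o,velocity=v,f_stop=f)
    p=wc(robot.current_tool_pos());F=robot.current_contact_force();
    robot.line_to(cw(-27.5,p[1]-22,.079),o,velocity=.1)
    print(s,p,np.round(F,1),'gap',round(robot.current_finger_gap(),3),round(robot.current_time_s(),2),flush=True); return s,p
E
python3 - <<'E'
from tap import *
C=(vision.calibration('wrist'));K=np.array(C['mtx']);E=np.load('st.npz')['E']
print('butt',wc(world([317,148],.034,(K,E,C))[0]))
tap(-145,-110,12);tap(-135,-103,14)
E
```

```text
butt [-26.2 -84.7  34. ]
False [ -28.  -111.8   79.1] [-2.8 -4.4  0.3] gap 0.172 19.53
False [ -27.5 -105.3   79.2] [-1.2 -5.5 -0.6] gap 0.169 20.86
```

Run:
```python
from tap import *
tap(-127,-97,16)
tap(-120,-91,20)
tap(-115,-86,22)
tap(-115,-86,24)
Cw=cam('wrist');grab('wrist','after');np.savez('af.npz',E=Cw[1])
```

```text
False [-27.5 -99.4  79.1] [-0.7 -5.8 -0.7] gap 0.176 22.15
False [-27.5 -94.7  79.2] [-1.3 -8.5 -0. ] gap 0.175 23.44
False [-27.5 -91.8  79.3] [ -2.3 -10.5   0.1] gap 0.171 24.75
False [-27.5 -91.8  79.3] [ -1.7 -10.6   0.4] gap 0.174 26.06
```

View pics/after.png

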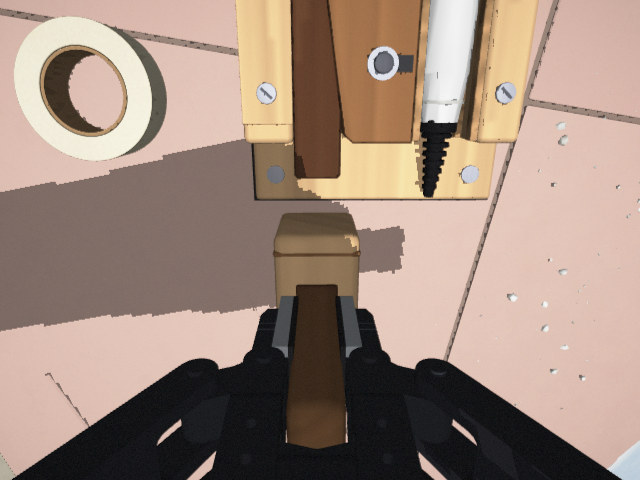

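Run:
```python
from tap import *
C=(vision.calibration('wrist'));K=np.array(C['mtx'])
def butt(E,q): print('butt',wc(world(q,.034,(K,E,C))[0]))
butt(np.load('af.npz')['E'],[317,177])
tap(-115,-78,20,.08)
tap(-115,-74,24,.08)
Cw=cam('wrist');grab('wrist','after2')
np.savez('af2.npz',E=Cw[1])
a=cv2.imread('pics/after2.png');g=a[120:210,305:330].mean(axis=(1,2));print(np.round(g).astype(int).tolist())
g=cv2.imread('pics/after.png')[120:210,305:330].mean(axis=(1,2));print(np.round(g).astype(int).tolist())
print(wc(robot.current_tool_pos()))
```

```text
butt [-27.  -59.4  34. ]
True [-27.4 -88.5  79.5] [-0.7 -2.  -0.2] gap 0.176 27.18
False [-27.3 -83.4  80. ] [ -3.  -15.6   5.9] gap 0.175 28.56
[71, 71, 71, 71, 72, 71, 71, 71, 71, 72, 71, 71, 72, 71, 71, 71, 71, 71, 71, 71, 71, 71, 71, 71, 71, 72, 71, 71, 71, 71, 71, 71, 71, 71, 71, 71, 71, 72, 72, 71, 71, 71, 71, 72, 71, 72, 72, 71, 71, 71, 71, 71, 71, 71, 72, 71, 71, 72, 71, 71, 72, 72, 71, 72, 71, 71, 72, 72, 71, 71, 72, 71, 71, 71, 72, 70, 60, 79, 140, 138, 129, 125, 120, 114, 110, 110, 111, 111, 110, 110]
[71, 71, 71, 71, 71, 71, 71, 71, 71, 71, 71, 71, 71, 71, 71, 72, 71, 71, 71, 71, 71, 71, 71, 72, 71, 71, 72, 71, 72, 72, 71, 72, 72, 72, 71, 71, 72, 71, 71, 71, 72, 72, 71, 71, 72, 71, 72, 72, 71, 72, 72, 72, 71, 71, 70, 70, 67, 55, 120, 196, 197, 197, 196, 197, 197, 196, 197, 197, 197, 195, 185, 174, 172, 161, 160, 155, 142, 132, 111, 45, 72, 116, 116, 117, 116, 116, 116, 117, 116, 116]
[ -27.5 -103.6   79. ]
```

Run:
```python
from tap import *
C=(vision.calibration('wrist'));K=np.array(C['mtx'])
print('butt',wc(world([317,196.5],.034,(K,np.load('af2.npz')['E'],C))[0]))
```

```text
butt [-27.  -59.4  34. ]
```

View pics/after2.png

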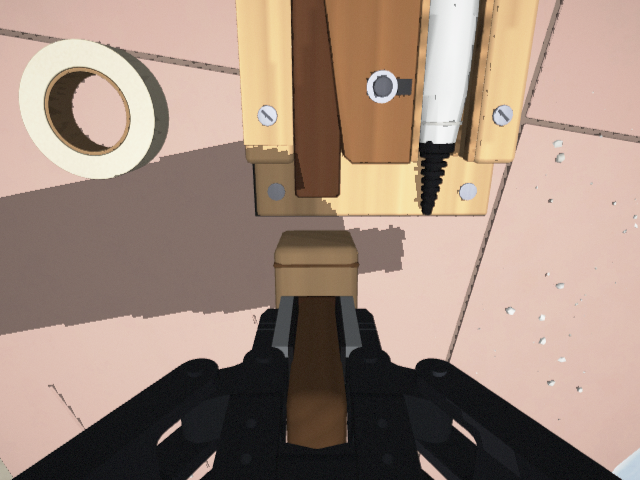

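Run:
```python
from tap import *
G=np.load('grip.npz');g=G['g'];mo=list(G['mo'])
robot.line_to(cw(-27.5,-140,.085),o,velocity=.12)
robot.line_to(cw(-27.5,-150,.16),o,velocity=.15)
robot.move_to([g[0],g[1],.16],mo)
robot.line_to([g[0],g[1],.082],velocity=.12)
print(robot.line_to([g[0],g[1],g[2]],velocity=.03,f_stop=4),robot.current_tool_pos(),robot.current_time_s())
fingers.gripper_to(0,20)
print(robot.line_to([g[0],g[1],g[2]-.0005],velocity=.02,f_stop=12),robot.current_tool_pos(),robot.current_contact_force())
fingers.gripper_to(.5,20);robot.pause(.3)
robot.line_to([g[0],g[1],.24],velocity=.12)
robot.pause(.5)
Cw=cam('wrist');grab('wrist','end');np.savez('end.npz',E=Cw[1])
grab('scene','scene3')
print(robot.current_time_s(),robot.current_contact_force())
a=cv2.imread('pics/end.png');b=cv2.imread('pics/scene3.png')[170:320,230:480]
cv2.imwrite('pics/final.png',np.hstack([cv2.resize(a,(400,300)),cv2.resize(b,(400,300))]))
```

```text
True [ 0.48112916 -0.29349502  0.0691369 ] 31.875
True [ 0.48136601 -0.29356789  0.06920073] [-1.52584939  1.17055726  5.37504989]
35.1583 [ 0.66121923  0.94414376 -1.0804982 ]
```

View pics/final.png

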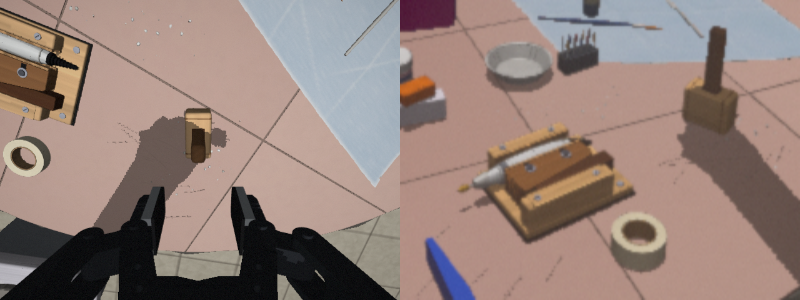

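The mallet is standing upright clear of the clamp, the wedge is home, and the other things on the table look undisturbed.

```bash
python3 -c "
from h import *
print(workorder.close_job())"
```

```text
the job is handed in; nothing more can be done
None
```

Job handed in at about 35 s: the dark wedge was placed and released, then driven home in separate mallet taps until two harder ones no longer moved it, so the jaw should be gripping the handpiece (judged from wedge position, not measured directly), and the mallet is back on its head at its starting spot, clear of the clamp.

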